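Shuttle the specimen carrier into the imaging bay and click its lock

TASK

Slide the specimen carrier along its track, out of the holding hood and in under the imaging hood, until it is fully home against the end stop; its leading grip will not be reachable under the imaging hood, so let go part way and take the trailing grip. Then turn the lock knob clockwise until it clicks past its detent into the locked notch, so that its tongue stands behind the carrier. Keep the carrier down in its track all the time and leave the objective, the vial and the dish standing beside the track where they are.

Things in the scene. Friction and masses are not known exactly. Their poses are not given: they have to be found in the camera images.
- track: grey metal transfer track fixed on the desk: plate 256 (x) x 150 (y) x 10 mm. Origin: underside, below the slideway's centre line; x along the slideway to the imaging hood, z up. Slideway floor 10 mm up, between rails 59 mm apart, 8 wide, tops 18 mm up. Two dark hoods, 75 wide, bridge it (underside 45, top 51 mm up); between them it is open above. End stop inside the imaging hood at x = +117.
- holding_mouth (a point): middle of the slideway floor at the mouth of the holding hood, which covers the track from here (x = -70) back to x = -126; axes as the track's
- imaging_mouth (a point): middle of the slideway floor at the mouth of the imaging hood (round glass window in its roof), which covers the track from here (x = +78) to x = +126; axes as the track's
- carrier: white plate 130 (x) x 56 (y) x 8 mm, loose in the slideway; grip blocks on its centre line at x = +45 (leading) and -45 (trailing), each 26 long, 14 wide (y), from 8 to 30 mm above the underside. Origin: middle of the underside, axes as the track's. Starts near x = -52 of the track, trailing grip under the holding hood; fully home, front edge on the stop, it is at x = +52, 10 mm up.
- lock_grip (a point): on the knob's axis, 60 mm above the desk, at x = -11.5, y = -80 of the track. The knob: black bar 46 long, 12 wide, 38 to 68 mm up, over a 32 mm disc. The point's x runs along the bar and the steel tongue below (8 wide, reaching 82 mm from the axis, 22 to 30 mm up), z up. Unlocked, the tongue points back along the slideway; locked, across it, just behind the trailing grip of a carrier at home.
- lock (a joint): angle of the lock knob in rad, growing clockwise seen from above: 0 in the unlocked notch, 1.4 in the locked notch, stops at -0.05 and 1.5. A sprung plunger resists with up to 0.22 N m, most at 0.35; past 0.7 it snaps the knob on towards 1.4; let go before 0.7, it springs back.
- objective: bystander: white microscope objective standing upright, 35 mm across, 50 mm tall; origin under its centre
- vial: bystander: small vial with black cap, upright, 25 mm across, 62 mm tall; origin under its centre
- dish: bystander: clear round dish, 58 mm across, 16 mm tall; origin under its centre
Mind the look-alikes: they are no part of the job. There is more than one size of the carrier; the one meant has the size given above.

How it is judged:
By the outcome, as a careful person would: the job done as asked, in the order asked, and still so for the second after the job is handed in, with the robot touching nothing.
It also fails if it takes over 51 s, if anything falls off the work surface, if the arm or the gripper's body presses on something with over 40 N, if the wrist force passes 120 N, or if a joint passes its speed limit or range.

ROBOT

A 6-joint arm with a two-finger parallel gripper is mounted at the origin on the work surface; the furniture and walls round the work are solid. World frame = base frame: x ahead of the robot, y to its left, z up, the work surface at z = 0. Lengths are in m, angles in degrees, forces in N, time in s.
With the tool pointing down it reaches from about 0.35 to 0.875 m from the base axis. Payload 4.2 kg.
Tool frame: the origin (TCP) lies at the very end of the fingers, on their centre line; the grasp point (between the pads) lies 19 mm behind it; z points along the fingers, y is the line along which they close (so a half turn about z gives the same grasp; the last joint's range is limited). The gripper opens to 87 mm and grips with 3 to 60 N. Pads are 19 mm wide; open, the fingers measure 117 mm over their backs; the gripper's body (75 mm by 190 mm) begins 51 mm behind the grasp point.
Start: joints at [-53.996, 22.042, 0.453, 0, -68.411, -14.817], TCP at [0.226, -0.583, 0.223] pointing down, gripper open.
Joint ranges: [-179.83, 179.83], [-69.29, 118.12], [-61.27, 80.66], [-181.25, 117.63], [-171.15, -9.14], [-177.46, 177.46]. Speed limits (degrees/s): [159.86, 159.86, 180, 180, 180, 180].

INTERFACE

Orientations are given as a 3x3 rotation matrix whose columns are the frame's x, y, z axes.
In Python, from station import r gives the robot as it stands.
- The arm moves only by the tool jog_arm, never from a script. Its argument "plan" is text: rows parted by semicolons, each of 7 numbers parted by spaces: the shift along the tool's x, y, z normalised to -1 to 1, where 1 is 0.025 m, then the turn, a rotation vector about the tool's x, y, z normalised to -1 to 1, where 1 is 8 degrees, then the closure, from -1 (fully open) to 1 (shut). A call has exactly 10 rows; each row shifts and turns the commanded pose from where the row before left it, along the tool's axes as they then stand; what a row does not reach is not made up. A row lasts 1/10 s, in which the tool goes at most 50 mm and 8.59 degrees, less where a joint would pass 70% of its speed; a pose out of reach is approached as far as the arm can. A call with a number of a shift or a turn outside -1 to 1 is refused whole. A call with a gripper value outside its range is refused whole. The fingers move at their own pace and stop on an object; the grip force is fixed at half the most. Time passes only in rows, so rows that do not move let the fingers close, or fill a call up. It gives the time, the measured TCP pose, the force, the opening and the grip force at its end, in the units of the state.
- r.sense(): the state, without advancing time (a new reading comes with each control period).
- r.capture(name): name is "side" or "top"; returns (picture, depth): 384x512x3 uint8, red, green, blue; 384x512 float32, m along the optical axis (not along the pixel's ray), 0 where there is no reading.
- r.get_calibration(name): a dict with "mtx" (3x3 intrinsics, pixels), "extrinsics" (4x4, takes a point from camera to world coordinates). Camera axes: x right, y up, looking along -z (the intrinsics and any distortion apply to the point x, -y, -z); pixel columns grow to the right and rows downward; lengths in m; the calibration is good to about 2 mm. A picture is of the moment at which its call begins. get_calibration takes no time and is no camera call.
- r.finish_job(): hands the job in; it is judged then, once.
The state is a dict: "time_s": time; "joints": joint angles; "joint_velocities": joint speeds; "effort": joint torques, N m; "tcp_pos": TCP position; "ee_rot": TCP orientation; "wrist_force": force on the tool from outside, world axes, zero at the start; "moment": the same for the moment, N m; "gripper_width": opening from 0.0 (shut) to 1.0 (fully open); "gripper_force": force on a finger pad.
Only numpy, scipy, OpenCV 4.12 (cv2) and the standard library are available. Lean on these libraries where they do the work, as an engineer would, in place of code of your own. Each camera call takes 0.05 s, during which the arm holds its last target. There are 200 camera calls.

## Working session

There is one attempt and no reset: what is moved stays moved. The work goes in short steps, Python scripts to look and compute and a tool call to move; the robot and the scene stay as the last step left them, time stands still between calls to the robot, and variables do not carry over. Pictures are saved under pics/ and viewed, at most 10 in all, crops included, and the job is handed in when it is done.

Besides the shell and the picture viewer there is one more tool, called after "Request:" as name(argument=value, ...) on one line, values as JSON. jog_arm: Moves the arm, as the interface text tells. Scaled input: -1 to 1 covers 0.025 m each way for a shift and 8 degrees each way for a turn. Its arguments: {"type":"object","properties":{"plan":{"type":"string"}},"required":["plan"]}

```bash
mkdir -p pics
cat > h.py <<'E'
import numpy as np, cv2
from station import r
def cap(n,f):
    p,d=r.capture(n); cv2.imwrite(f'pics/{f}.png',p[...,::-1]); np.savez(f'pics/{f}.npz',p=p,d=d); return p,d
def cloud(n,d):
    c=r.get_calibration(n);K=np.array(c['mtx']);T=np.array(c['extrinsics'])
    v,u=np.indices(d.shape); x=(u-K[0,2])/K[0,0]*d; y=(v-K[1,2])/K[1,1]*d
    P=np.stack([x,-y,-d],-1); W=P@T[:3,:3].T+T[:3,3]; W[d==0]=np.nan; return W
E
python3 - <<'E'
from h import *
for n in('top','side'):
    p,d=cap(n,n+'0'); c=r.get_calibration(n); print(n,c)
s=r.sense(); print(s['ee_rot'],s['tcp_pos'],s['wrist_force'])
a=cv2.imread('pics/top0.png');b=cv2.imread('pics/side0.png')
E
```

```text
top {'mtx': array([[382.55715266,   0.        , 255.01847921],
       [  0.        , 382.55715266, 193.24878973],
       [  0.        ,   0.        ,   1.        ]]), 'extrinsics': array([[-0.37756526,  0.72367684, -0.57769914, -0.04919705],
       [-0.92597343, -0.2922402 ,  0.23910012,  0.47410864],
       [ 0.0042043 ,  0.62520996,  0.78044528,  0.75360082],
       [ 0.        ,  0.        ,  0.        ,  1.        ]])}
side {'mtx': array([[369.7144707 ,   0.        , 251.00768521],
       [  0.        , 369.7144707 , 188.76830987],
       [  0.        ,   0.        ,   1.        ]]), 'extrinsics': array([[-0.99897302, -0.01781578,  0.04165948,  0.4589361 ],
       [ 0.04304878, -0.65998686,  0.75004276,  0.91436649],
       [ 0.01413212,  0.75106587,  0.66007601,  0.64149695],
       [ 0.        ,  0.        ,  0.        ,  1.        ]])}
[[-9.32460145e-01 -3.61271954e-01 -8.07771362e-04]
 [-3.61272848e-01  9.32458308e-01  1.85293158e-03]
 [ 8.38009055e-05  2.01961071e-03 -9.99997957e-01]] [ 0.22570116 -0.58223432  0.22155989] [-0.40608674 -0.22304749  0.87804569]
```

View pics/top0.png

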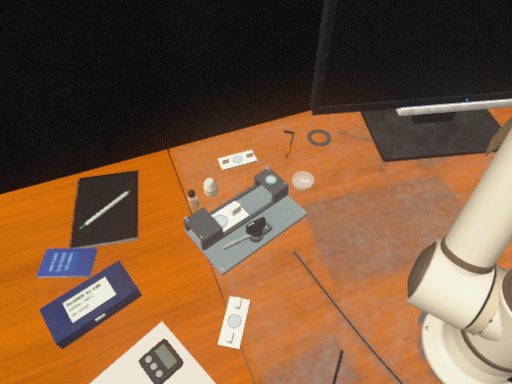

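View pics/side0.png

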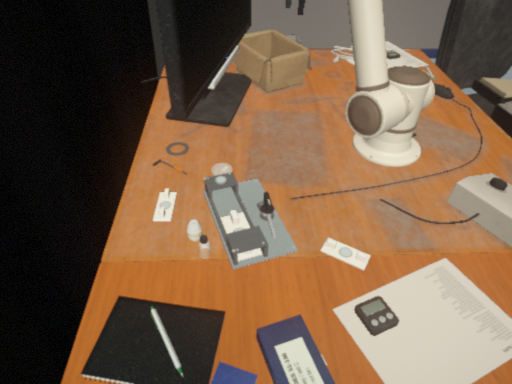

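The top picture shows three carrier-like plates: one in the track at about (232,215), a loose one at (238,160) and a loose one at (235,322). The one in the track is the one meant, because it sits between the hoods with its trailing end under the holding hood. The imaging hood with its window is at (270,185), the holding hood at (205,228) and the knob at (257,228). I'll measure from the hood tops and confirm in a crop.

```bash
cat > fit.py <<'E'
from h import *
from scipy.optimize import minimize
res={}
for n in('top','side'):
    z=np.load(f'pics/{n}0.npz'); W=cloud(n,z['d']).reshape(-1,3); 
    # area near track
    u0=(232,225) if n=='top' else (240,220)
    c=W.reshape(384,512,3)[u0[1],u0[0]]; 
    m=np.linalg.norm(W[:,:2]-c[:2],axis=1)<0.2
    Q=W[m]; desk=np.nanmedian(Q[(abs(Q[:,2])<.006),2])
    H=Q[(Q[:,2]>.046)&(Q[:,2]<.056)]
    print(n,c,'desk',desk,'hoodz',np.median(H[:,2]),len(H))
    P=Q[(Q[:,2]>.0065)&(Q[:,2]<.0135)]
    def tr(p,X):
        d=X[:,:2]-p[:2]; cs,sn=np.cos(p[2]),np.sin(p[2]); return d[:,0]*cs+d[:,1]*sn,-d[:,0]*sn+d[:,1]*cs
    def cost(p):
        x,y=tr(p,H)
        dx=np.minimum(np.hypot(np.maximum(abs(x+.098)-.028,0),np.maximum(abs(y)-.0375,0)),np.hypot(np.maximum(abs(x-.102)-.024,0),np.maximum(abs(y)-.0375,0)))
        # coverage: sides
        return np.mean(np.minimum(dx,.02)**2)*1e6
    best=None
    for a in np.radians(np.arange(0,360,15)):
        for k in (0,):
            q=minimize(cost,[*H[:,:2].mean(0),a],method='Nelder-Mead',options=dict(maxiter=2000,xatol=1e-5,fatol=1e-6))
            if best is None or q.fun<best.fun: best=q
    p=best.x; x,y=tr(p,H); print(p[:2],np.degrees(p[2]),best.fun)
    for s in (x<0,x>0): print('x',np.percentile(x[s],[1,5,95,99]),'y',np.percentile(y[s],[1,5,95,99]))
    K=Q[(Q[:,2]>.062)&(Q[:,2]<.073)]; kx,ky=tr(p,K); s=(abs(kx+.0115)<.04)&(abs(ky+.08)<.04)
    print('knob',np.median(kx[s]),np.median(ky[s]),s.sum())
    px,py=tr(p,P); print('plate',np.percentile(px,[1,99]),np.percentile(py,[1,99]))
a=cv2.imread('pics/top0.png')[140:280,170:325];b=cv2.imread('pics/side0.png')[150:275,140:300]
a=cv2.resize(a,None,fx=3.8,fy=3.8,interpolation=2);cv2.imwrite('pics/crop.png',a)
E
python3 fit.py
```

```text
top [0.42890995 0.33331069 0.01692339] desk -0.0006429893228027117 hoodz 0.0503690463260395 1336
[0.4639012  0.30461793] 286.9156725249683 36.83077944196021
x [-0.12552788 -0.12326124 -0.01565297 -0.00544952] y [-0.08571594 -0.06873711  0.08742366  0.09969845]
x [0.00276768 0.07852547 0.12320725 0.12511312] y [-0.08777753 -0.0366011   0.03377869  0.0372648 ]
knob -0.01303601664886307 -0.0807257055844206 106
plate [-0.13574223  0.12484079] [-0.180337    0.07871263]
side [0.44998518 0.31637876 0.01911832] desk 0.0020329079658671922 hoodz 0.05282702934068584 1279
[0.46537858 0.30921619] 286.8205138687721 39.731197462277166
x [-0.12536419 -0.12408248 -0.01789831 -0.00770666] y [-0.07513901 -0.03549135  0.09321789  0.102648  ]
x [0.07624984 0.0785583  0.12349219 0.1255958 ] y [-0.03719302 -0.0348197   0.03536375  0.03737349]
knob -0.016258140819200483 -0.07910775526614326 85
plate [-0.12745988  0.12860675] [-0.11461697  0.15791813]
```

View pics/crop.png

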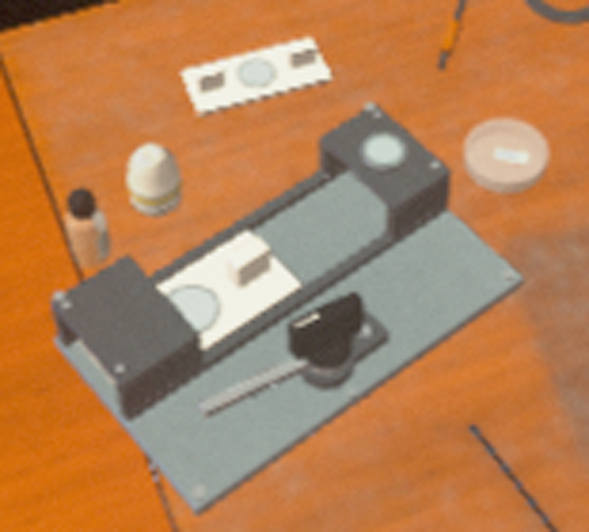

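The crop confirms the choice: the carrier lies in the slideway with its front half showing. Its leading grip is at crop (252,262), and the knob bar at (325,325) has its tongue pointing back. I'll refine the fit, check the grip position and monitor clearance, and work out the path.

```bash
cat > fit2.py <<'E'
from h import *
from scipy.optimize import minimize
def tr(p,X):
    d=X[:,:2]-p[:2]; cs,sn=np.cos(p[2]),np.sin(p[2]); return d[:,0]*cs+d[:,1]*sn,-d[:,0]*sn+d[:,1]*cs
for n,p,dz in(('top',[.4639,.3046,np.radians(286.9)],-.0006),('side',[.4654,.3092,np.radians(286.9)],.002)):
    z=np.load(f'pics/{n}0.npz'); A=cloud(n,z['d']); W=A.reshape(-1,3); W=W[~np.isnan(W[:,0])]; W=W-[0,0,dz]
    H=W[abs(W[:,2]-.051)<.003]
    def box(p):
        x,y=tr(p,H); return np.minimum(np.hypot(np.maximum(abs(x+.098)-.028,0),np.maximum(abs(y)-.0375,0)),np.hypot(np.maximum(abs(x-.102)-.024,0),np.maximum(abs(y)-.0375,0)))
    H=H[box(p)<.008]
    def gap(p):  # extent mismatch
        x,y=tr(p,H); b=x>0; pc=lambda a:np.percentile(a,[1.5,98.5])
        return np.concatenate([pc(x[~b])-[-.1255,-.0705],pc(x[b])-[.0785,.1255],pc(y[~b])-[-.037,.037],pc(y[b])-[-.037,.037]])
    p=minimize(lambda p:(gap(p)**2).sum()*1e6,p,method='Nelder-Mead').x
    print(n,p[:2].round(4),np.degrees(p[2]).round(2),(gap(p)*1e3).round(1))
    x,y=tr(p,W); 
    g=(abs(x+.007)<.03)&(abs(y)<.015)&(W[:,2]>.034)&(W[:,2]<.044); print('grip top',x[g].mean(),y[g].mean(),np.ptp(x[g]),np.ptp(y[g]),g.sum())
    k=(abs(x+.0115)<.04)&(abs(y+.08)<.03)&(abs(W[:,2]-.068)<.004); print('knob',x[k].mean(),y[k].mean(),np.ptp(x[k]),np.ptp(y[k]))
    o=(y>.042)&(y<.15)&(abs(x)<.2)&(W[:,2]>.02)&(W[:,2]<.08); print('bystand x,y',np.percentile(x[o],[2,50,98]),np.percentile(y[o],[2,98]))
    big=(W[:,2]>.1)&(W[:,0]>.3)&(W[:,0]<1)&(W[:,1]<.6); B=W[big]; print('tall',np.percentile(B,[1,50,99],axis=0).round(2).tolist()) if len(B) else 0
E
python3 fit2.py
```

```text
top [0.4636 0.3049] 286.96 [ 0.5 -0.3 -0.1 -0.1  0.3 -0.4  0.2 -0.2]
grip top -0.00823721041431704 -0.0009333929633286765 0.025890710237870786 0.01517943671393522 67
knob -0.012240806940651178 -0.0804917602600354 0.043919004675634615 0.01840288169454768
bystand x,y [-0.08173627 -0.02552015  0.14285918] [0.07396256 0.13378236]
tall [[0.46, -0.4, 0.11], [0.81, 0.04, 0.25], [0.92, 0.59, 0.4]]
side [0.4655 0.3093] 286.94 [ 0.3  0.4 -0.9  0.1  0.5 -0.4  0.4 -0.5]
grip top -0.010000080750543084 0.00033946969444056805 0.027003831451463803 0.013808665216651854 60
knob -0.012500535747009095 -0.07954829440437915 0.046049849415490014 0.015908181552079362
bystand x,y [-0.08227654 -0.02703604  0.14378899] [0.07628253 0.13712918]
tall [[0.36, -0.63, 0.1], [0.83, 0.06, 0.24], [0.92, 0.58, 0.44]]
```

Request:
jog_arm(plan="-1 1 0 0 0 0 -1;-1 1 0 0 0 0 -1;-1 1 0 0 0 0 -1;-1 1 0 0 0 0 -1;-1 1 0 0 0 0 -1;-1 1 0 0 0 0 -1;-1 1 0 0 0 0 -1;-1 1 0 0 0 0 -1;-1 1 0 0 0 0 -1;-1 1 0 0 0 0 -1")

```text
time_s: 1.1
tcp_pos: [0.3687, -0.2578, 0.2223]
ee_rot: [[-0.932, -0.361, -0.0], [-0.361, 0.932, 0.0], [0.0, 0.0, -1.0]]
wrist_force: [0.5, 0.5, 0.4]
gripper_width: 1.0
gripper_force: 0.0
```

Request:
jog_arm(plan="-1 1 0 0 0 0 0;-1 1 0 0 0 0 0;-1 1 0 0 0 0 0;-1 1 0 0 0 0 0;-1 1 0 0 0 0 0;-1 1 0 0 0 0 0;-1 1 0 0 0 0 0;-1 1 0 0 0 0 0;-1 1 0 0 0 0 0;-1 1 0 0 0 0 0")

```text
time_s: 2.1
tcp_pos: [0.501, 0.0627, 0.2183]
ee_rot: [[-0.936, -0.351, -0.026], [-0.351, 0.936, -0.004], [0.026, 0.005, -1.0]]
wrist_force: [-31.8, -4.4, 0.5]
gripper_width: 0.499
gripper_force: 0.0
```

Request:
jog_arm(plan="-0.18 1 0.3 0 0 0 0;-0.18 1 0.3 0 0 0 0;-0.18 1 0.3 0 0 0 0;-0.18 1 0.3 0 0 0 0;-0.18 1 0.3 0 0 0 0;-0.18 1 0.3 0 0 0 0;-0.18 1 0.3 0 0 0 0;-0.18 1 0.3 0 0 0 0;-0.18 1 0.3 0 0 0 0;-0.18 1 0.3 0 0 0 0")

```text
time_s: 3.1
tcp_pos: [0.4624, 0.3144, 0.1468]
ee_rot: [[-0.932, -0.361, -0.001], [-0.361, 0.932, -0.001], [0.001, -0.0, -1.0]]
wrist_force: [-0.2, -0.0, -0.1]
gripper_width: 0.498
gripper_force: 0.0
```

Request:
jog_arm(plan="0 0 0 0 0 -1 0;0 0 0 0 0 -1 0;0 0 0 0 0 -1 0;0 0 0 0 0 -1 0;0 0 0 0 0 -1 0;0 0 0 0 0 -1 0;0 0 0 0 0 -1 0;0 0 0 0 0 -1 0;0 0 0 0 0 -1 0;0 0 0 0 0 -0.72 0")

```text
time_s: 4.1
tcp_pos: [0.4627, 0.3133, 0.1471]
ee_rot: [[0.16, -0.987, -0.001], [-0.987, -0.16, -0.001], [0.001, 0.001, -1.0]]
wrist_force: [0.4, 0.4, -0.9]
gripper_width: 0.499
gripper_force: 0.0
```

Call 2 ended with a 32 N side force, so something was touched near (0.51, 0.06). I'm free of it now. I'll look before going on.

Run:
```python
from h import *
p,d=cap('side','side1'); p2,d2=cap('top','top1')
s=r.sense(); R=np.array(s['ee_rot']); print(s['tcp_pos'],np.degrees(np.arctan2(R[1,0],R[0,0])),s['wrist_force'],s['joints'])
for n in('top','side'):
    z=np.load(f'pics/{n}0.npz'); W=cloud(n,z['d']).reshape(-1,3)
    for lo,hi in((.15,.3),(.3,.5),(.5,.8)):
        m=(W[:,2]>lo)&(W[:,2]<hi)&(W[:,0]>.3)&(W[:,0]<1.0)&(W[:,1]>-.3)&(W[:,1]<.6); B=W[m]
        for a in np.arange(-.3,.6,.1):
            q=B[(B[:,1]>a)&(B[:,1]<a+.1)]
            if len(q)>5: print(n,lo,round(a,1),'xmin',np.percentile(q[:,0],2).round(3),end='; ')
    print()
cv2.imwrite('pics/both1.png',np.vstack([cv2.resize(p[90:290,100:400,::-1],None,fx=1.5,fy=1.5),cv2.resize(p2[90:290,100:400,::-1],None,fx=1.5,fy=1.5)]))
```

```text
[0.4627649  0.31334473 0.14712873] -81.07135595721175 [ 0.33312704 -0.56125628 -0.07714448] [ 5.07115714e+01  1.95051831e+01 -1.50860336e+01 -1.18702229e-02
 -5.54610516e+01 -4.17762038e+01]
top 0.15 -0.3 xmin 0.49; top 0.15 -0.2 xmin 0.517; top 0.15 -0.1 xmin 0.544; top 0.15 0.0 xmin 0.571; top 0.15 0.1 xmin 0.815; top 0.15 0.2 xmin 0.834; top 0.15 0.3 xmin 0.909; top 0.15 0.4 xmin 0.829; top 0.15 0.5 xmin 0.81; top 0.3 -0.3 xmin 0.491; top 0.3 -0.2 xmin 0.517; top 0.3 -0.1 xmin 0.544; top 0.3 0.0 xmin 0.571; top 0.3 0.1 xmin 0.814; top 0.3 0.2 xmin 0.835; top 0.3 0.3 xmin 0.907; top 0.3 0.4 xmin 0.829; top 0.3 0.5 xmin 0.81; 
side 0.15 -0.3 xmin 0.492; side 0.15 -0.2 xmin 0.518; side 0.15 -0.1 xmin 0.544; side 0.15 0.0 xmin 0.571; side 0.15 0.1 xmin 0.817; side 0.15 0.2 xmin 0.835; side 0.15 0.3 xmin 0.907; side 0.15 0.4 xmin 0.831; side 0.15 0.5 xmin 0.812; side 0.3 -0.3 xmin 0.493; side 0.3 -0.2 xmin 0.518; side 0.3 -0.1 xmin 0.545; side 0.3 0.0 xmin 0.572; side 0.3 0.1 xmin 0.816; side 0.3 0.2 xmin 0.837;
```

View pics/both1.png

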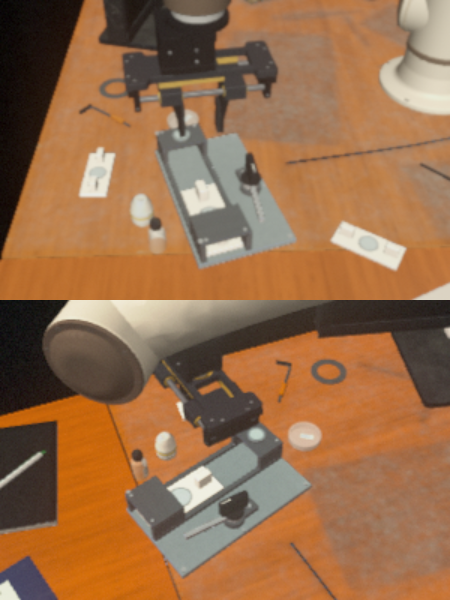

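Side view (upper): the gripper hovers above the track, at combined pixel (200,120). Top view (lower): carrier, knob and bystanders are undisturbed. The force came from brushing the monitor, whose face is at x≈0.57 for y<0.1, so I'll keep clear of it. Next I finish the turn and descend on the leading grip.

Request:
jog_arm(plan="0 0 0 0 0 -0.5 0;0 0 0 0 0 -0.5 0;-0.06 0 0.6 0 0 0 0;0 0 0.8 0 0 0 0;0 0 0.8 0 0 0 0;0 0 0.8 0 0 0 0;0 0 0.8 0 0 0 0;0 0 0.6 0 0 0 0;0 0 0.3 0 0 0 0;0 0 0.2 0 0 0 0")

```text
time_s: 5.2
tcp_pos: [0.4624, 0.3148, 0.0244]
ee_rot: [[0.29, -0.957, -0.001], [-0.957, -0.29, -0.001], [0.001, 0.001, -1.0]]
wrist_force: [0.3, -0.8, 0.3]
gripper_width: 0.5
gripper_force: 0.0
```

Now close on it.

Request:
jog_arm(plan="0 0 0.05 0 0 0 0.2;0 0 0 0 0 0 0.4;0 0 0 0 0 0 0.5;0 0 0 0 0 0 0.6;0 0 0 0 0 0 0.7;0 0 0 0 0 0 0.8;0 0 0 0 0 0 1;0 0 0 0 0 0 1;0 0 0 0 0 0 1;0 0 0 0 0 0 1")

```text
time_s: 6.2
tcp_pos: [0.4629, 0.3153, 0.0242]
ee_rot: [[0.292, -0.957, 0.001], [-0.957, -0.292, 0.001], [-0.0, -0.001, -1.0]]
wrist_force: [0.3, 1.0, 4.0]
gripper_width: 0.156
gripper_force: 30.0
```

Opening is 13.6 mm, so it holds the 14 mm grip. Slide 64 mm.

Request:
jog_arm(plan="0.16 0 0 0 0 0 1;0.3 0 0 0 0 0 1;0.3 0 0 0 0 0 1;0.3 0 0 0 0 0 1;0.3 0 0 0 0 0 1;0.3 0 0 0 0 0 1;0.3 0 0 0 0 0 1;0.3 0 0 0 0 0 1;0.2 0 0 0 0 0 1;0.1 0 0 0 0 0 1")

```text
time_s: 7.2
tcp_pos: [0.4817, 0.2533, 0.0242]
ee_rot: [[0.291, -0.957, 0.001], [-0.957, -0.291, 0.001], [-0.001, -0.001, -1.0]]
wrist_force: [-1.0, 4.3, 5.5]
gripper_width: 0.158
gripper_force: 30.0
```

Release, and slide the open fingers straight back 90 mm over the rails to the trailing grip.

Request:
jog_arm(plan="0 0 0 0 0 0 0.5;0 0 0 0 0 0 0.2;0 0 0 0 0 0 0;0 0 0 0 0 0 0;0 0 0 0 0 0 0;-0.3 0 0 0 0 0 0;-0.8 0 0 0 0 0 0;-1 0 0 0 0 0 0;-1 0 0 0 0 0 0;-0.5 0 0 0 0 0 0")

```text
time_s: 8.2
tcp_pos: [0.4545, 0.3421, 0.0239]
ee_rot: [[0.293, -0.956, 0.001], [-0.956, -0.293, 0.001], [-0.0, -0.001, -1.0]]
wrist_force: [-0.3, -0.5, 0.4]
gripper_width: 0.505
gripper_force: 0.0
```

Run:
```python
from h import *
p,d=cap('side','side2'); p2,d2=cap('top','top2'); print(r.sense()['tcp_pos'])
cv2.imwrite('pics/both2.png',np.vstack([cv2.resize(p[140:280,140:320,::-1],None,fx=2.1,fy=2.1,interpolation=2),cv2.resize(p2[140:280,150:330,::-1],None,fx=2.1,fy=2.1,interpolation=2)]))
```

```text
[0.45455795 0.3415017  0.02379798]
```

View pics/both2.png

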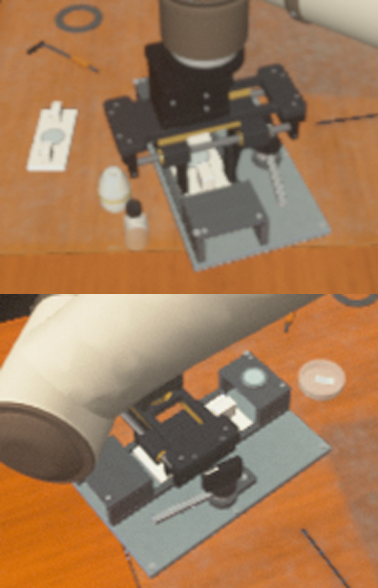

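Side view (upper): the fingers straddle the trailing grip behind the crop centre (205,175). Top view (lower): the leading grip at (225,405) stands just outside the imaging hood. Bystanders are untouched. Close and push.

Request:
jog_arm(plan="0.06 0 0 0 0 0 0.3;0 0 0 0 0 0 0.5;0 0 0 0 0 0 0.6;0 0 0 0 0 0 0.7;0 0 0 0 0 0 0.8;0 0 0 0 0 0 1;0 0 0 0 0 0 1;0 0 0 0 0 0 1;0 0 0 0 0 0 1;0 0 0 0 0 0 1")

```text
time_s: 9.3
tcp_pos: [0.4555, 0.3383, 0.0238]
ee_rot: [[0.292, -0.957, -0.0], [-0.957, -0.292, -0.0], [0.0, 0.0, -1.0]]
wrist_force: [1.3, -2.7, 1.4]
gripper_width: 0.154
gripper_force: 30.0
```

Request:
jog_arm(plan="0.1 0 0 0 0 0 1;0.2 0 0 0 0 0 1;0.2 0 0 0 0 0 1;0.2 0 0 0 0 0 1;0.2 0 0 0 0 0 1;0.2 0 0 0 0 0 1;0.2 0 0 0 0 0 1;0.1 0 0 0 0 0 1;0.06 0 0 0 0 0 1;0 0 0 0 0 0 1")

```text
time_s: 10.3
tcp_pos: [0.4662, 0.3031, 0.0239]
ee_rot: [[0.291, -0.957, 0.0], [-0.957, -0.291, -0.0], [0.0, 0.0, -1.0]]
wrist_force: [1.1, -0.6, 0.2]
gripper_width: 0.159
gripper_force: 30.0
```

Request:
jog_arm(plan="0.03 0 0 0 0 0 1;0.03 0 0 0 0 0 1;0.03 0 0 0 0 0 1;0.03 0 0 0 0 0 1;0.03 0 0 0 0 0 1;0 0 0 0 0 0 1;0 0 0 0 0 0 1;0 0 0 0 0 0 1;0 0 0 0 0 0 1;0 0 0 0 0 0 1")

```text
time_s: 11.3
tcp_pos: [0.4672, 0.2999, 0.0238]
ee_rot: [[0.292, -0.957, 0.0], [-0.957, -0.292, 0.0], [-0.0, -0.0, -1.0]]
wrist_force: [-0.8, 1.4, 1.1]
gripper_width: 0.157
gripper_force: 30.0
```

Request:
jog_arm(plan="0.03 0 0 0 0 0 1;0.03 0 0 0 0 0 1;0.03 0 0 0 0 0 1;0.03 0 0 0 0 0 1;0 0 0 0 0 0 1;0 0 0 0 0 0 1;0 0 0 0 0 0 1;0 0 0 0 0 0 1;0 0 0 0 0 0 1;0 0 0 0 0 0 1")

```text
time_s: 12.3
tcp_pos: [0.4678, 0.2994, 0.024]
ee_rot: [[0.291, -0.957, 0.001], [-0.957, -0.291, 0.004], [-0.003, -0.002, -1.0]]
wrist_force: [-4.2, 9.1, 1.2]
gripper_width: 0.16
gripper_force: 30.0
```

Request:
jog_arm(plan="0.03 0 0 0 0 0 1;0.03 0 0 0 0 0 1;0.03 0 0 0 0 0 1;0 0 0 0 0 0 1;0 0 0 0 0 0 1;0 0 0 0 0 0 1;0 0 0 0 0 0 1;0 0 0 0 0 0 1;0 0 0 0 0 0 1;0 0 0 0 0 0 1")

```text
time_s: 13.3
tcp_pos: [0.4682, 0.2994, 0.0243]
ee_rot: [[0.291, -0.957, 0.002], [-0.957, -0.291, 0.007], [-0.006, -0.004, -1.0]]
wrist_force: [-9.5, 15.1, 2.1]
gripper_width: 0.159
gripper_force: 30.0
```

Force rises with no motion, so the carrier is home against the stop. Release and rise.

Request:
jog_arm(plan="0 0 0 0 0 0 0.5;0 0 0 0 0 0 0.2;0 0 0 0 0 0 0;0 0 0 0 0 0 0;0 0 0 0 0 0 0;0 0 -0.3 0 0 0 0;0 0 -0.8 0 0 0 0;0 0 -0.9 0 0 0 0;0 0 -0.9 0 0 0 0;0 0 -0.5 0 0 0 0")

```text
time_s: 14.3
tcp_pos: [0.4695, 0.2955, 0.1113]
ee_rot: [[0.292, -0.957, 0.003], [-0.957, -0.292, 0.002], [-0.001, -0.003, -1.0]]
wrist_force: [-0.2, 0.1, 0.1]
gripper_width: 0.498
gripper_force: 0.0
```

Run:
```python
from h import *
p,d=cap('side','side3'); p2,d2=cap('top','top3'); s=r.sense(); print(s['tcp_pos'],s['joints'],s['wrist_force'])
cv2.imwrite('pics/both3.png',np.vstack([cv2.resize(p[140:280,140:320,::-1],None,fx=2.1,fy=2.1,interpolation=2),cv2.resize(p2[140:280,150:330,::-1],None,fx=2.1,fy=2.1,interpolation=2)]))
R=np.array(s['ee_rot']);t=np.array(s['tcp_pos']); print((np.array([.3857,.2951,.043])-t)@R/.025, R[:,0])
```

```text
[0.46964259 0.29574795 0.11098889] [ 4.89429092e+01  2.13280846e+01 -1.83678571e+01  2.10162353e-02
 -5.00369285e+01 -3.20040068e+01] [-1.00151466  0.10371893  0.46338757]
[-0.94817904  3.2304962   2.7084458 ] [ 0.29158017 -0.95654379 -0.00223155]
```

View pics/both3.png

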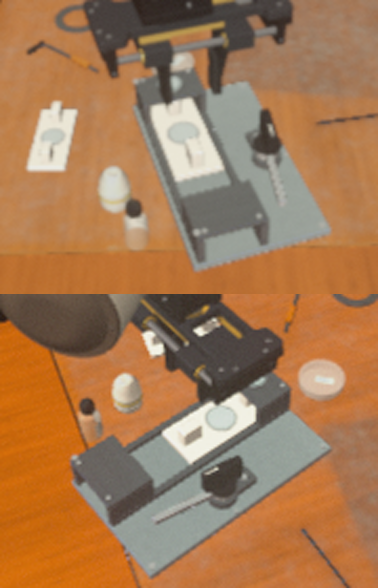

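The carrier is visible from its rear edge, lower crop (170,455), up to the imaging hood. I'll measure its rear edge and trailing grip in the track frame to verify it is home.

Run:
```python
from h import *
for n,p,dz in(('top',[.4636,.3049,np.radians(286.96)],-.0006),('side',[.4655,.3093,np.radians(286.94)],.002)):
    z=np.load(f'pics/{n}3.npz'); W=cloud(n,z['d'])-[0,0,dz]
    d=W[...,:2]-p[:2]; x=d[...,0]*np.cos(p[2])+d[...,1]*np.sin(p[2]); y=-d[...,0]*np.sin(p[2])+d[...,1]*np.cos(p[2]); Z=W[...,2]
    g=(abs(x)<.12)&(abs(y)<.012)&(Z>.034)&(Z<.044)
    print(n,'grip hist',np.histogram(x[g],np.arange(-.04,.1,.01))[0],'trail',[np.percentile(x[g&(x<.04)],q).round(4) for q in(3,50,97)])
    w=(z['p'].min(-1)>150)&(abs(y)<.025)&(Z<.024)&(Z>.012)&(abs(x)<.12); print('plate x',np.percentile(x[w],[.5,2,98,99.5]),'z',np.median(Z[w]))
```

```text
top grip hist [ 0  0  0 18 26 22  0  0  0  0  0  0  1  0] trail [np.float64(-0.0056), np.float64(0.0067), np.float64(0.0195)]
plate x [-0.01268577 -0.01204036  0.08724925  0.09166987] z 0.018143419310790065
side grip hist [ 0  0  0 19 20 18  1  0  0  0  0  0  9  0] trail [np.float64(-0.0051), np.float64(0.0047), np.float64(0.0189)]
plate x [-0.10990962 -0.01274925  0.10642036  0.1093479 ] z 0.018186407577814923
```

Trailing grip spans −6…+20 mm and the rear edge is at −13 mm, both matching fully home. Now to the knob.

Request:
jog_arm(plan="-0.3 0.8 0 0 0 0 0;-0.3 0.9 0 0 0 0 0;-0.3 0.9 0 0 0 0 0;-0.05 0.63 0 0 0 0 0;0 0 0.3 0 0 0 0;0 0 0.7 0 0 0 0;0 0 0.7 0 0 0 0;0 0 0.6 0 0 0 0;0 0 0.3 0 0 0 0;0 0 0.1 0 0 0 0")

```text
time_s: 15.4
tcp_pos: [0.3844, 0.2934, 0.0398]
ee_rot: [[0.291, -0.957, -0.002], [-0.957, -0.291, -0.002], [0.002, 0.002, -1.0]]
wrist_force: [-0.2, 0.7, 0.1]
gripper_width: 0.501
gripper_force: 0.0
```

Request:
jog_arm(plan="0 0 0 0 0 0 0.2;0 0 0 0 0 0 0.4;0 0 0 0 0 0 0.5;0 0 0 0 0 0 0.6;0 0 0 0 0 0 0.7;0 0 0 0 0 0 0.8;0 0 0 0 0 0 1;0 0 0 0 0 0 1;0 0 0 0 0 0 1;0 0 0 0 0 0 1")

```text
time_s: 16.4
tcp_pos: [0.3859, 0.2951, 0.0418]
ee_rot: [[0.29, -0.957, 0.002], [-0.957, -0.29, 0.003], [-0.002, -0.003, -1.0]]
wrist_force: [6.0, 0.2, -1.2]
gripper_width: 0.151
gripper_force: 29.6
```

Request:
jog_arm(plan="0 0 0 0 0 0.5 1;0 0 0 0 0 0.6 1;0 0 0 0 0 0.6 1;0 0 0 0 0 0.6 1;0 0 0 0 0 0.6 1;0 0 0 0 0 0.6 1;0 0 0 0 0 0.6 1;0 0 0 0 0 0.6 1;0 0 0 0 0 0.6 1;0 0 0 0 0 0.6 1")

```text
time_s: 17.4
tcp_pos: [0.3859, 0.2959, 0.0418]
ee_rot: [[-0.505, -0.863, 0.003], [-0.863, 0.505, 0.004], [-0.005, -0.001, -1.0]]
wrist_force: [3.7, 2.2, -2.7]
gripper_width: 0.137
gripper_force: 30.0
```

Request:
jog_arm(plan="0 0 0 0 0 0.6 1;0 0 0 0 0 0.6 1;0 0 0 0 0 0.6 1;0 0 0 0 0 0.6 1;0 0 0 0 0 0.6 1;0 0 0 0 0 0.6 1;0 0 0 0 0 0.45 1;0 0 0 0 0 0 1;0 0 0 0 0 0 1;0 0 0 0 0 0 1")

```text
time_s: 18.4
tcp_pos: [0.386, 0.2957, 0.0418]
ee_rot: [[-0.888, -0.46, 0.003], [-0.46, 0.888, 0.003], [-0.004, 0.002, -1.0]]
wrist_force: [4.7, 1.6, -2.5]
gripper_width: 0.135
gripper_force: 30.0
```

Turned 79.6° (1.39 rad). Release and rise.

Request:
jog_arm(plan="0 0 0 0 0 0.07 1;0 0 0 0 0 0 0.5;0 0 0 0 0 0 0.2;0 0 0 0 0 0 0;0 0 0 0 0 0 0;0 0 -0.5 0 0 0 0;0 0 -0.9 0 0 0 0;0 0 -1 0 0 0 0;0 0 -1 0 0 0 0;0 0 -1 0 0 0 0")

```text
time_s: 19.4
tcp_pos: [0.384, 0.2936, 0.1521]
ee_rot: [[-0.893, -0.451, -0.001], [-0.451, 0.893, -0.001], [0.001, -0.0, -1.0]]
wrist_force: [1.3, 0.7, 0.2]
gripper_width: 0.502
gripper_force: 0.0
```

Request:
jog_arm(plan="0.5 0 -0.5 0 0 0 0;1 0 0 0 0 0 0;1 0 0 0 0 0 0;1 0 0 0 0 0 0;0.5 0 0 0 0 0 0;0 0 0 0 0 0 0;0 0 0 0 0 0 0;0 0 0 0 0 0 0;0 0 0 0 0 0 0;0 0 0 0 0 0 0")

```text
time_s: 20.4
tcp_pos: [0.2956, 0.2493, 0.1636]
ee_rot: [[-0.893, -0.45, -0.0], [-0.45, 0.893, -0.001], [0.0, -0.0, -1.0]]
wrist_force: [-1.3, -1.4, 0.1]
gripper_width: 0.498
gripper_force: 0.0
```

Run:
```python
from h import *
p,d=cap('side','side4'); p2,d2=cap('top','top4'); s=r.sense(); print(s['tcp_pos'],s['wrist_force'],s['time_s'])
cv2.imwrite('pics/both4.png',np.vstack([cv2.resize(p[140:280,140:320,::-1],None,fx=2.1,fy=2.1,interpolation=2),cv2.resize(p2[140:280,150:330,::-1],None,fx=2.1,fy=2.1,interpolation=2)]))
for n,p,dz in(('top',[.4636,.3049,np.radians(286.96)],-.0006),('side',[.4655,.3093,np.radians(286.94)],.002)):
    z=np.load(f'pics/{n}4.npz'); W=cloud(n,z['d'])-[0,0,dz]
    d=W[...,:2]-p[:2]; x=d[...,0]*np.cos(p[2])+d[...,1]*np.sin(p[2]); y=-d[...,0]*np.sin(p[2])+d[...,1]*np.cos(p[2]); Z=W[...,2]
    g=(abs(x)<.04)&(abs(y)<.012)&(Z>.034)&(Z<.044)
    print(n,'trail',np.percentile(x[g],[3,50,97]).round(4) if g.any() else None)
    t=(abs(x+.0115)<.03)&(y>-.055)&(y<.005)&(Z>.025)&(Z<.033); q=np.polyfit(y[t],x[t],1) if t.sum()>5 else 0; print('tongue',t.sum(),x[t].mean(),q)
```

```text
[0.29549046 0.24911352 0.16362873] [-0.26760983  0.25959927  0.7809746 ] 20.5
top trail [-0.0057  0.0057  0.0185]
tongue 97 -0.009482330135221302 [ 0.20726115 -0.00508083]
side trail [-0.0053  0.0054  0.0184]
tongue 104 -0.012001247186535417 [ 0.04984259 -0.01083318]
```

View pics/both4.png

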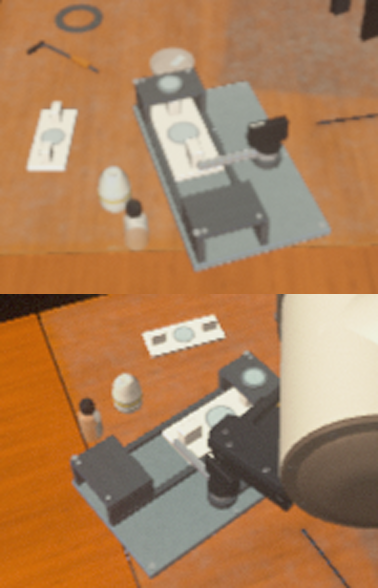

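Run:
```python
from h import *
for f in '04':
  for n,p,dz in(('top',[.4636,.3049,np.radians(286.96)],-.0006),('side',[.4655,.3093,np.radians(286.94)],.002)):
    z=np.load(f'pics/{n}{f}.npz'); W=cloud(n,z['d'])-[0,0,dz]
    d=W[...,:2]-p[:2]; x=d[...,0]*np.cos(p[2])+d[...,1]*np.sin(p[2]); y=-d[...,0]*np.sin(p[2])+d[...,1]*np.cos(p[2]); Z=W[...,2]
    X=x+.0115;Y=y+.08
    for nm,t in(('tongue',(np.hypot(X,Y)<.066)&(np.hypot(X,Y)>.028)&(Z>.026)&(Z<.033)),('bar',(np.hypot(X,Y)<.026)&(Z>.064)&(Z<.072))):
        if t.sum()<8: print(f,n,nm,t.sum()); continue
        l=cv2.fitLine(np.stack([X[t],Y[t]],1).astype(np.float32),cv2.DIST_HUBER,0,.01,.001).ravel(); print(f,n,nm,t.sum(),np.degrees(np.arctan2(l[1],l[0])).round(1),l[2:].round(4))
```

```text
0 top tongue 62 -10.3 [-0.046   0.0079]
0 top bar 101 -10.9 [-0.0057  0.0003]
0 side tongue 50 -8.3 [-0.0493  0.0089]
0 side bar 71 -8.2 [-0.001   0.0004]
4 top tongue 48 89.2 [-0.0014  0.0443]
4 top bar 74 -85.8 [-0.0017 -0.0032]
4 side tongue 59 -87.4 [-0.0016  0.0509]
4 side bar 84 -89.4 [-0.0012 -0.0008]
```

The tongue has turned from about 170° to about 90°, so it lies across the slideway behind the trailing grip. The carrier is still home.

```bash
python3 -c "
from station import r
print(r.finish_job())"
```

```text
the job is handed in; nothing more can be done
None
```

The carrier is fully home against the end stop and the knob is locked with its tongue behind the trailing grip; the job was handed in at about 20.5 s, the objective, vial and dish look undisturbed in the pictures, and the one mishap was brushing the monitor on approach (32 N at the wrist when read, limit 40 N, peak not recorded).

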